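# Try out a shuttered furniture lock with its key

## Task

Try out the lock in the grey steel unit: push the raised end of the red rocker down so that it snaps over and uncovers the keyhole, then take the key from its wooden stand, put it fully into the keyhole, turn it clockwise (seen from above) to its stop and back home again. Then draw the key out and put it back in its stand upright, fully down and let go, with the rocker left over and the keyhole uncovered. Do not shift the bowl, the yellow jar, the blue level or the pry bar.

Things in the scene. Friction and masses are not known exactly. Their poses are not given: they have to be found in the camera images.
- lock: Fixed grey steel lock unit, a flat box 150 mm (its x) by 200 mm (its y) by 60 mm high; origin at the centre of its underside on the desk, top face flat. The keyhole is in the face at x 0, y -60 mm; the red rocker stands on the face at x 0, y +50 mm between two dark cheeks 24 mm tall. Two steel guide strips 5 mm high stand at x -19 and +19 mm beside the keyhole.
- shutter (a joint): Steel shutter plate on the face (32 mm x by 18 mm y, top 4 mm above the face), linked to the rocker: 0 = over the keyhole, 0.026 m = slid to the lock unit's +y, clear of it.
- keyhole (a point): Centre of the keyhole's mouth on the face; axes as the lock unit. A slot 24 mm (x) by 8 mm (y) in a 5 mm plate, chamfered; the barrel's slot under it is 22.5 x 7 mm. The key enters vertically, either way round, 34 mm deep until its collar rests on the face (centre of its bow then 26 mm above this point). The shank can turn in the slot; turned from home, the bit is caught under the plate.
- rocker_press (a point): The spot to push: top of the rocker's raised (+y) end, 20 mm from its pivot; moves with the rocker. The rocker is a red paddle 34 mm (x) by 58 mm (y) by 8 mm that pivots about the lock unit's x axis 16 mm above the face. Pushed down with about 4 N this spot sinks 14 mm in all; past half-way it snaps over by itself and stays.
- rocker (a joint): Rocker angle: 0 = as found, +y end raised, keyhole covered; 0.70 rad = snapped over, +y end down, keyhole uncovered. It rests only at these two ends.
- plug (a joint): Angle of the lock barrel: 0 = home (hard stop, slot in line with the keyhole), growing clockwise seen from above to a hard stop at 1.40 rad. Friction about 0.03 N m; stays where left. The key has about 0.1 rad of play in it each way: it turns about 1.5 rad to reach the stop, and some 0.1 rad past the keyhole's line to bring the barrel fully home.
- tongue_tip (a point): End of the flat brass tongue that the lock barrel carries, low in the lock unit, 60 mm from the barrel's axis: hidden inside pointing to the unit's +x when home; at the stop it shows about 20 mm out of the unit's -y side, 12 mm above the desk.
- key_grip (a point): Centre of the green bow (head) of the upright key; z up the key, x along the bow's width. Bow 34 mm (x) by 12 mm thick (y) by 40 mm high. Under it a steel collar 22 mm across, 6 mm high, underside 26 mm below this point; a shank 6.5 mm across; at the end a double bit 20 mm (x) by 5 mm (y) by 12 mm high, its end 60 mm below this point. About 60 g.
- stand_slot (a point): Centre of the slot's mouth on top of the fixed wooden key stand, a block 80 mm (x) by 60 mm (y) by 45 mm high; axes as the block. Slot 25 mm (x) by 10 mm (y), right through, chamfered. The key hangs in it by its collar, bow width along x, centre of the bow 26 mm above this point; either way round will do.
- bowl_mid (a point): Centre (25 mm up) of the white ceramic bowl with silver cam fittings, 112 mm across the rim, 50 mm high. Loose; leave alone.
- jar_mid (a point): Centre (62 mm up) of the yellow plastic screw-top jar, 72 mm across, 125 mm high. Loose; leave alone.
- level_mid (a point): Centre (22 mm up) of the compact blue spirit level, 120 mm (x) by 24 mm (y) by 45 mm high. Loose; leave alone.
- prybar_mid (a point): Centre of the steel pry bar lying beyond the lock unit, 5 mm up; about 285 mm along its x, 18 to 30 mm wide, 10 mm thick, 26 mm high at its bent end. Loose; leave alone.
Mind the look-alikes: they are no part of the job. Of the things that look like the lock, take the one that is farthest to the robot's right at the start.

How it is judged:
On the way, in this order (a step that is already met when the one before it is completed fails the run):
1. the rocker has snapped over and the keyhole is uncovered (value of joint rocker above 0.6 rad), for 0.2 s.
2. the key is fully in the keyhole, the lock still home (horizontal distance between key_grip and keyhole below 0.006 m and z of key_grip in the frame of keyhole below 0.032 m and value of joint plug below 0.12 rad), for 0.1 s.
3. the key, still in, has turned the lock to its stop (value of joint plug above 1.3 rad and z of key_grip in the frame of keyhole below 0.036 m and horizontal distance between key_grip and keyhole below 0.008 m), for 0.1 s.
4. the key, still in, has turned the lock back home (value of joint plug below 0.1 rad and z of key_grip in the frame of keyhole below 0.036 m and horizontal distance between key_grip and keyhole below 0.008 m), for 0.1 s.
At the end, for the whole second after the job is handed in: The key stands upright (within 0.12 rad) in its stand, within 7 mm of the slot's centre and its collar within 4 mm of the stand's top, released and at rest; the lock barrel is home (under 0.12 rad) and the rocker is still snapped over (over 0.6 rad) (horizontal distance between key_grip and stand_slot below 0.007 m and z of key_grip in the frame of stand_slot below 0.03 m and angle between key_grip's own z axis and vertical below 0.12 rad and linear speed of key below 0.02 m/s and value of joint plug below 0.12 rad and value of joint rocker above 0.6 rad); the robot touches nothing.
It fails at once if the bowl was shifted by more than 15 mm (distance of bowl_mid from where it was at the start of the episode above 0.015 m).
It fails at once if the jar was shifted by more than 15 mm (distance of jar_mid from where it was at the start of the episode above 0.015 m).
It fails at once if the level was shifted by more than 15 mm (distance of level_mid from where it was at the start of the episode above 0.015 m).
It fails at once if the pry bar was shifted by more than 15 mm (distance of prybar_mid from where it was at the start of the episode above 0.015 m).
It also fails if it takes over 72 s, if anything falls off the work surface, if the arm or the gripper's body presses on something with over 40 N, if the wrist force passes 120 N, or if a joint passes its speed limit or range.

## Robot

A 7-joint arm with a two-finger parallel gripper is mounted at the origin on the work surface. World frame = base frame: x ahead of the robot, y to its left, z up, the work surface at z = 0. Lengths are in m, angles in rad, forces in N, time in s.
With the tool pointing down it reaches from about 0.4 to 0.875 m from the base axis. Payload 19.3 kg.
Tool frame: the origin (TCP) lies midway between the tips of the shut fingers; the grasp point (between the pads) lies 19 mm behind it (bot.grip_point_offset is the distance from the TCP to the grasp point, in m); z points along the fingers, y is the direction in which the jaws open and shut (so a half turn about z gives the same grasp; the last joint's range is limited). The gripper opens to 85 mm and grips with 20 to 120 N. Pads are 22 mm wide; open, the fingers measure 114 mm over their backs; the gripper's body (76 mm by 85 mm) begins 54 mm behind the grasp point. The pads swing forward as they close: fully open they stand 13 mm farther back than shut.
Start: joints at [1.245, 0.521, -0.036, 1.599, 0.021, 1.021, -0.113], TCP at [0.158, -0.605, 0.231] pointing down, gripper open.
Joint ranges: [-2.91, 2.91], [-0.3, 2.13], [-1.5, 1.42], [0.17, 2.43], [-1.26, 4.41], [0.16, 1.93], [-2.52, 2.52]. Speed limits (rad/s): [1.89, 1.89, 2.39, 2.39, 3.01, 3.01, 3.01].

## Interface

Orientations are given as [roll, pitch, yaw] about the fixed x, y, z axes, in that order (R = Rz(yaw) Ry(pitch) Rx(roll)).
In Python, from workcell import bot, viewer, workorder gives the robot as it stands.
- The arm moves only by the tool move_arm, never from a script. Its argument "plan" is a list of rows, each a list of 6 numbers: the shift along the tool's x, y, z scaled (see below), then the turn, a rotation vector about the tool's x, y, z scaled (see below). A call has 1 to 5 rows; each row shifts and turns the commanded pose from where the row before left it, along the tool's axes as they then stand; what a row does not reach is not made up. The controller multiplies each number of a shift by 0.025 m and each number of a turn by pi rad. A row lasts 1/10 s, in which the tool goes at most 50 mm and 8.59 degrees, less where a joint would pass 70% of its speed; a pose out of reach is approached as far as the arm can. A call with a number of a shift or a turn outside -1 to 1 is refused whole. A call with a gripper value outside its range is refused whole. "claw" is the closure, from -1 (fully open) to 1 (shut), so that 0 is half open, set as the call begins (left out, the last holds). The fingers move at their own pace and stop on an object; "force" is the grip in N (left out, the last holds). Time passes only in rows, so rows that do not move let the fingers close. It gives the time, the measured TCP pose, the force and the opening at its end, in the units of the state.
- bot.observe(): the state, without advancing time (a new reading comes with each control period).
- viewer.grab_frame(name): name is "scene" or "top"; returns the picture (480x640x3 uint8, red, green, blue); there is no depth.
- viewer.camera_info(name): a dict with "K" (3x3 intrinsics, pixels), "R" (3x3) and "t" (3): a world point X has camera coordinates R X + t. Camera axes: x right, y down, z forward; pixel columns grow to the right and rows downward; lengths in m; the calibration is good to about 2 mm. A picture is of the moment at which its call begins. camera_info takes no time and is no camera call.
- workorder.job_done(): hands the job in, once; it reports no verdict.
The state is a dict: "clock": time; "qpos": joint angles; "qd": joint speeds; "joint_efforts": joint torques, N m; "position": TCP position; "tool_rot": TCP orientation; "force": force on the tool from outside, world axes, zero at the start; "moment": the same for the moment, N m; "grip_width": finger opening in m.
Only numpy, scipy, OpenCV 4.12 (cv2) and the standard library are available. Lean on these libraries where they do the work, as an engineer would, in place of code of your own. Each camera call takes 0.05 s, during which the arm holds its last target.

## Working session

There is one attempt and no reset: what is moved stays moved. The work goes in short steps, Python scripts to look and compute and a tool call to move; the robot and the scene stay as the last step left them, time stands still between calls to the robot, and variables do not carry over. Pictures are saved under pics/ and viewed, and the job is handed in when it is done.

Besides the shell and the picture viewer there is one more tool, called after "Call:" by a JSON object that holds its "api" and its "payload", one argument or row to a line. move_arm: Moves the arm, as the interface text tells. Shifts and turns lie within -1 to 1; 1 stands for 0.025 m of shift or pi rad of turn. Its arguments: {"type":"object","properties":{"plan":{"type":"array","items":{"type":"array","items":{"type":"number"}}},"claw":{"type":"number"},"force":{"type":"number"}},"required":["plan"]}

```bash
ls -la; mkdir -p pics; python3 - <<'E'
from workcell import bot, viewer, workorder
import cv2,numpy as np
s=bot.observe(); print(s)
for n in("scene","top"):
    i=viewer.camera_info(n); print(n,np.round(i["K"],1).tolist(),np.round(i["R"],4).tolist(),np.round(i["t"],4).tolist())
    f=viewer.grab_frame(n); cv2.imwrite(f"pics/{n}0.png",f[:,:,::-1])
E
```

```text
total 12
drwxr-xr-x  3 agent agent 4096 Dec  7 08:40 .
drwxr-xr-x 23 root  root  4096 Dec  7 08:40 ..
drwxr-xr-x  2 agent agent 4096 Dec  7 08:40 pics
{'clock': 0.0, 'qpos': array([ 1.24481314,  0.52202247, -0.03634014,  1.59995875,  0.02118847,
        1.02108485, -0.1127664 ]), 'qd': array([-8.42706074e-05,  1.39165464e-03, -1.78276494e-03, -2.45439774e-04,
       -3.44428534e-04,  1.77037211e-03, -1.89387406e-04]), 'joint_efforts': array([-7.79072197e-04, -9.27136016e+01,  1.97946019e+00, -3.69934165e+01,
        1.77843153e-02,  8.23680457e-03, -7.73483634e-06]), 'position': array([ 0.15802546, -0.60437166,  0.23073795]), 'tool_rot': array([-3.14050529e+00,  5.97644185e-05,  2.55810978e-01]), 'force': array([ 0.2545007 , -0.16788725, -0.92683706]), 'moment': array([ 0.00537599, -0.00128785, -0.00414829]), 'grip_width': 0.08520440370348688}
scene [[534.6, 0.0, 308.8], [0.0, 534.6, 248.8], [0.0, 0.0, 1.0]] [[0.7923, 0.6101, -0.009], [0.3668, -0.4879, -0.7921], [-0.4876, 0.6243, -0.6103]] [-0.4859, -0.0503, 1.3975]
top [[495.7, 0.0, 316.1], [0.0, 495.7, 237.3], [0.0, 0.0, 1.0]] [[0.0207, -0.9998, 0.0055], [-0.9854, -0.0213, -0.169], [0.169, -0.0019, -0.9856]] [0.0949, 0.5454, 1.026]
```

View pics/scene0.png

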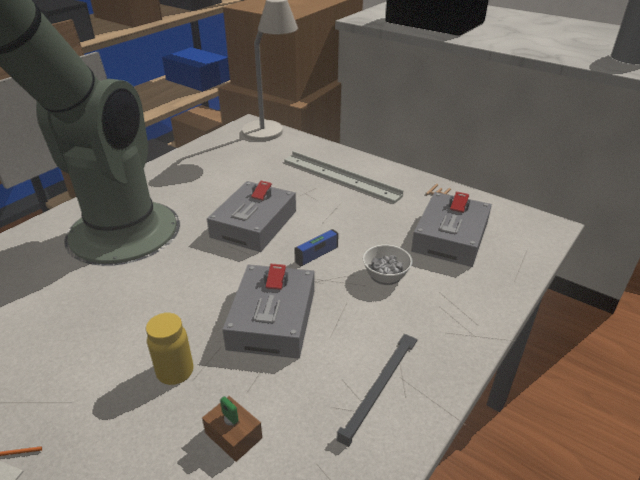

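View pics/top0.png

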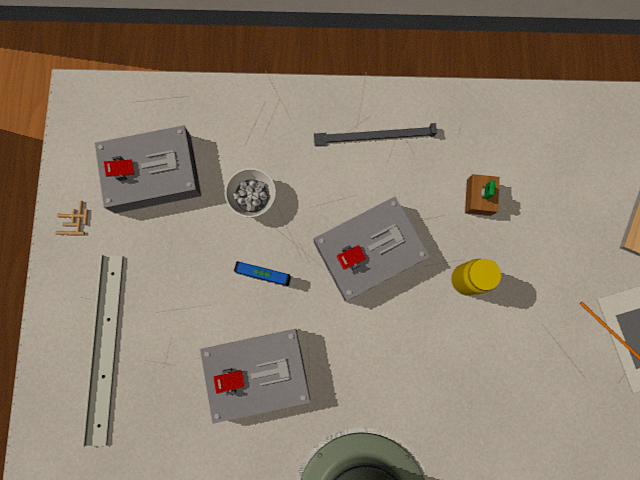

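The top view shows three lock-like units. The one farthest to the robot's right (smallest y, image right) is centred near (371,249), with its rocker at (352,257) and keyhole strips at (387,240). The stand with the green key is at (483,195), and the jar is at (477,277). Next I'll zoom in.

```bash
python3 - <<'E'
import cv2
t=cv2.imread('pics/top0.png'); s=cv2.imread('pics/scene0.png')
cv2.imwrite('pics/z1.png',cv2.resize(t[190:310,300:440],None,fx=5,fy=5,interpolation=cv2.INTER_CUBIC))
cv2.imwrite('pics/z2.png',cv2.resize(t[165:225,455:515],None,fx=8,fy=8,interpolation=cv2.INTER_CUBIC))
cv2.imwrite('pics/z3.png',cv2.resize(s[255:365,220:325],None,fx=5,fy=5,interpolation=cv2.INTER_CUBIC))
cv2.imwrite('pics/z4.png',cv2.resize(s[385:465,190:275],None,fx=7,fy=7,interpolation=cv2.INTER_CUBIC))
E
```

```text
(no output)
```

View pics/z1.png

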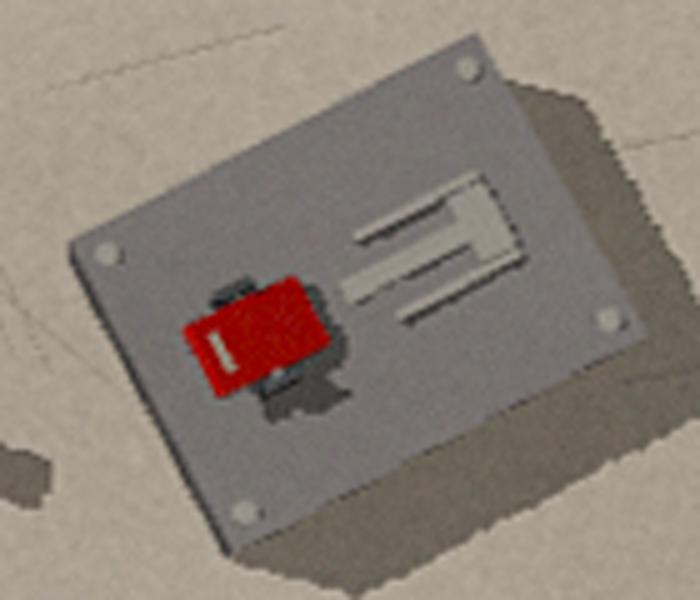

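View pics/z2.png

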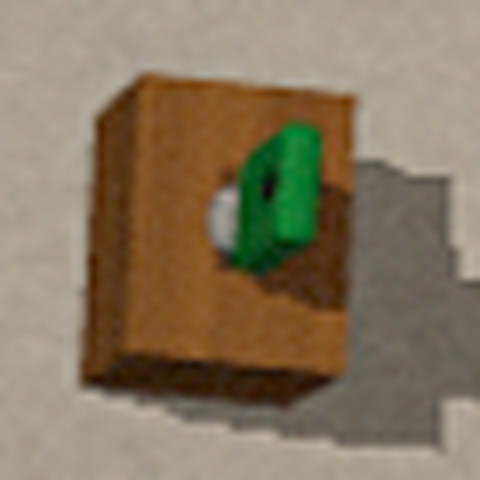

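View pics/z3.png

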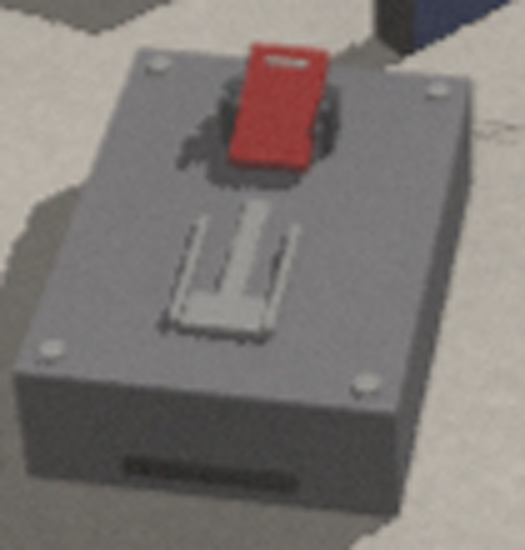

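View pics/z4.png

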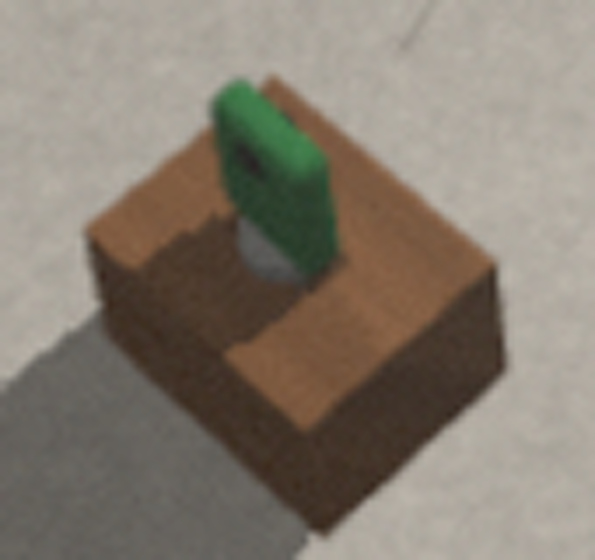

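```bash
cat > h.py <<'E'
import numpy as np, cv2
from workcell import viewer
I={n:viewer.camera_info(n) for n in("scene","top")}
def ray(n,p):
    i=I[n];R=np.array(i["R"]);d=R.T@np.linalg.inv(i["K"])@np.array([p[0],p[1],1.]);return -R.T@np.array(i["t"]),d/np.linalg.norm(d)
def onz(n,p,z):
    c,d=ray(n,p);return c+d*(z-c[2])/d[2]
def tri(ps,pt):
    a,u=ray("scene",ps);b,v=ray("top",pt)
    s=np.linalg.lstsq(np.c_[u,-v],b-a,rcond=None)[0]
    p,q=a+u*s[0],b+v*s[1];return (p+q)/2,np.linalg.norm(p-q)
def proj(n,X):
    i=I[n];c=np.array(i["K"])@(np.array(i["R"])@np.asarray(X,float)+i["t"]);return c[:2]/c[2]
def uz(p,f,ox,oy): return ((p[0]+.5)/f-.5+ox,(p[1]+.5)/f-.5+oy)
E
python3 - <<'E'
from h import *
np.set_printoptions(precision=4,suppress=True)
for n in I: print(n,ray(n,(0,0))[0])
T=lambda p:uz(p,5,300,190); S=lambda p:uz(p,5,220,255)
print("screws top z.06"); 
for p in [(108,254),(468,67),(610,320),(245,512)]: print(onz("top",T(p),.061))
print("scene")
for p in [(158,66),(438,90),(366,385),(51,350)]: print(onz("scene",S(p),.061))
for a,b in zip([(438,90),(366,385),(51,350),(158,66)],[(108,254),(468,67),(610,320),(245,512)]): print(tri(S(a),T(b)))
print('face corners')
for a,b in zip([(472,78),(397,412),(15,375),(140,48)],[(72,245),(478,36),(648,338),(232,552)]): print(tri(S(a),T(b)))
T=lambda p:uz(p,8,455,165); S=lambda p:uz(p,7,190,385)
print('stand')
for a,b in zip([(495,265),(310,430),(85,230),(275,75)],[(145,72),(355,97),(350,375),(130,358)]): print(tri(S(a),T(b)))
print('bow top',tri(S((272,122)),T((299,182))))
print('bow top ends',tri(S((235,92)),T((297,240))),tri(S((315,160)),T((300,125))))
E
```

```text
scene [ 1.0849 -0.6005  0.8088]
top [0.3621 0.1084 1.1029]
screws top z.06
[0.5342 0.0953 0.061 ]
[ 0.6194 -0.0586  0.061 ]
[ 0.5104 -0.1183  0.061 ]
[0.426  0.0359 0.061 ]
scene
[0.4282 0.0341 0.061 ]
[0.5363 0.0952 0.061 ]
[ 0.6211 -0.0593  0.061 ]
[ 0.512  -0.1186  0.061 ]
(array([0.535 , 0.0958, 0.0598]), np.float64(0.0013936954783340869))
(array([ 0.62  , -0.0586,  0.0596]), np.float64(0.0006982778641337818))
(array([ 0.5109, -0.1182,  0.0599]), np.float64(0.0008342945962972032))
(array([0.4262, 0.0359, 0.0589]), np.float64(0.000261606487220185))
face corners
(array([0.5397, 0.112 , 0.0578]), np.float64(0.0037320512486936634))
(array([ 0.6358, -0.0622,  0.0576]), np.float64(0.004175899204404708))
(array([ 0.5049, -0.1344,  0.0556]), np.float64(0.003310915393990562))
(array([0.4098, 0.0413, 0.0574]), np.float64(0.0009968170376510803))
stand
(array([ 0.6954, -0.2383,  0.0428]), np.float64(0.0010732642731980048))
(array([ 0.69  , -0.2962,  0.0422]), np.float64(0.002187213597533858))
(array([ 0.6107, -0.291 ,  0.0432]), np.float64(0.002595031934961706))
(array([ 0.6146, -0.231 ,  0.0421]), np.float64(0.0029707749615632273))
bow top (array([ 0.652 , -0.2629,  0.0884]), np.float64(0.001899707143914851))
bow top ends (array([ 0.6374, -0.2617,  0.0864]), np.float64(0.003768403410660348)) (array([ 0.6674, -0.2641,  0.0884]), np.float64(0.001089423316469719))
```

```bash
cat >> h.py <<'E'
LC=np.array([.5233,-.0115]);LY=.502
def lk(x,y,z):
    c,s=np.cos(LY),np.sin(LY);return np.array([LC[0]+c*x-s*y,LC[1]+s*x+c*y,.06+z])
from scipy.spatial.transform import Rotation as Ro
def pose():
    from workcell import bot
    s=bot.observe();return s,np.array(s["position"]),Ro.from_euler("xyz",s["tool_rot"])
def go(target,yaw=None,step=1.0):
    s,p,R=pose();Rt=Ro.from_euler("xyz",[np.pi,0,yaw])
    d=R.inv().apply(np.array(target)-p)/.025
    r=(R.inv()*Rt).as_rotvec()/np.pi
    print("clk %.2f"%s["clock"],"p",p.round(4),"rpy",np.round(s["tool_rot"],3),"F",np.round(s["force"],1),"w %.4f"%s["grip_width"],"q7 %.2f"%s["qpos"][6])
    print("total shift",d.round(2),"turn",r.round(4),"rows>=",np.ceil(max(np.linalg.norm(d)/1.0,np.linalg.norm(r)*180/8.59)))
E
python3 - <<'E'
from h import *
np.set_printoptions(precision=4,suppress=True)
t=cv2.imread('pics/top0.png'); s=cv2.imread('pics/scene0.png')
t=cv2.resize(t,None,fx=5,fy=5,interpolation=cv2.INTER_CUBIC);s=cv2.resize(s,None,fx=5,fy=5,interpolation=cv2.INTER_CUBIC)
pts={'kh':lk(0,-.06,.004),'pr':lk(0,.0675,.027),'r':lk(0,.05,.02),'a':lk(.017,.0765,.03),'b':lk(-.017,.0765,.03),'c':lk(.019,-.06,.005),'d':lk(-.019,-.06,.005)}
for k,X in pts.items():
    print(k,X)
    for n,im in(('top',t),('scene',s)):
        p=(proj(n,X)*5+2).round().astype(int);cv2.drawMarker(im,tuple(int(v) for v in p),(255,255,0),0,12,1)
cv2.imwrite('pics/c1.png',np.hstack([t[200*5:300*5:,325*5:410*5],s[260*5:360*5,225*5:300*5]]))
# jar, bowl
print(onz('top',(484,274),.125),onz('top',(250,193),.05))
E
```

```text
kh [ 0.5522 -0.0641  0.064 ]
pr [0.4908 0.0477 0.087 ]
r [0.4992 0.0323 0.08  ]
a [0.5014 0.0637 0.09  ]
b [0.4716 0.0474 0.09  ]
c [ 0.5688 -0.055   0.065 ]
d [ 0.5355 -0.0732  0.065 ]
[ 0.4632 -0.2274  0.125 ] [0.6377 0.2529 0.05  ]
```

View pics/c1.png

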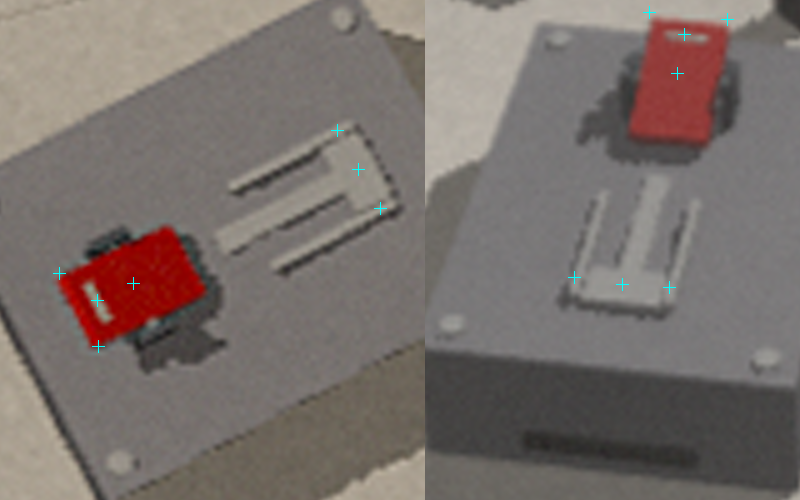

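```bash
python3 - <<'E'
from h import *
print(lk(0,.071,0)); X=lk(0,.071,.06); go(X,2.07)
E
```

```text
[0.48913624 0.05074016 0.06      ]
clk 0.10 p [ 0.158  -0.6044  0.2308] rpy [-3.141  0.     0.256] F [ 0.1 -0.3  0.3] w 0.0855 q7 -0.11
total shift [ 19.44 -22.     4.45] turn [-3.000e-04 -3.000e-04 -5.775e-01] rows>= 30.0
```

Call:
{"api": "move_arm", "payload": {
  "plan": [
    [0.65,-0.73,0,0,0,0],
    [0.65,-0.73,0,0,0,0],
    [0.65,-0.73,0,0,0,0],
    [0.65,-0.73,0,0,0,0],
    [0.65,-0.73,0,0,0,0]
  ],
  "claw": 1
}}

```text
clock: 0.6
position: [0.2139, -0.4948, 0.231]
tool_rot: [-3.141, 0.0, 0.256]
force: [0.2, 0.3, -1.3]
grip_width: 0.0125
```

Call:
{"api": "move_arm", "payload": {
  "plan": [
    [0.65,-0.73,0,0,0,0],
    [0.65,-0.73,0,0,0,0],
    [0.65,-0.73,0,0,0,0],
    [0.65,-0.73,0,0,0,0],
    [0.65,-0.73,0,0,0,0]
  ]
}}

```text
clock: 1.1
position: [0.2694, -0.3859, 0.2311]
tool_rot: [-3.141, 0.0, 0.256]
force: [1.2, 0.1, 0.0]
grip_width: 0.0002
```

Call:
{"api": "move_arm", "payload": {
  "plan": [
    [0.65,-0.73,0,0,0,0],
    [0.65,-0.73,0,0,0,0],
    [0.65,-0.73,0,0,0,0],
    [0.65,-0.73,0,0,0,0],
    [0.65,-0.73,0,0,0,0]
  ]
}}

```text
clock: 1.6
position: [0.3249, -0.2772, 0.2312]
tool_rot: [-3.141, 0.0, 0.256]
force: [0.2, -0.1, 0.1]
grip_width: 0.0001
```

Call:
{"api": "move_arm", "payload": {
  "plan": [
    [0.65,-0.73,0,0,0,0],
    [0.65,-0.73,0,0,0,0],
    [0.65,-0.73,0,0,0,0],
    [0.65,-0.73,0,0,0,0],
    [0.65,-0.73,0,0,0,0]
  ]
}}

```text
clock: 2.1
position: [0.3804, -0.1684, 0.2312]
tool_rot: [-3.141, 0.0, 0.256]
force: [0.7, 0.1, -0.3]
grip_width: 0.0
```

Call:
{"api": "move_arm", "payload": {
  "plan": [
    [0.65,-0.73,0,0,0,0],
    [0.65,-0.73,0,0,0,0],
    [0.65,-0.73,0,0,0,0],
    [0.65,-0.73,0,0,0,0],
    [0.65,-0.73,0,0,0,0]
  ]
}}

```text
clock: 2.6
position: [0.436, -0.0596, 0.2312]
tool_rot: [-3.142, 0.0, 0.256]
force: [-0.6, -1.0, -0.4]
grip_width: 0.0002
```

```bash
python3 - <<'E'
from h import *
X=lk(0,.071,.06); go(X,2.07); print(pose()[0]["qpos"].round(2))
E
```

```text
clk 2.60 p [ 0.436  -0.0596  0.2312] rpy [-3.142  0.     0.256] F [-0.6 -1.  -0.4] w 0.0002 q7 -1.43
total shift [ 3.17 -3.73  4.45] turn [-1.000e-04  0.000e+00 -5.775e-01] rows>= 13.0
[ 0.3   0.24 -0.35  2.05  0.11  0.87 -1.43]
```

Call:
{"api": "move_arm", "payload": {
  "plan": [
    [0.63,-0.75,0.2,0,0,0],
    [0.63,-0.75,0.2,0,0,0],
    [0.63,-0.75,0.2,0,0,0],
    [0.63,-0.75,0.2,0,0,0],
    [0.65,-0.73,0.2,0,0,0]
  ]
}}

```text
clock: 3.1
position: [0.489, 0.0507, 0.2059]
tool_rot: [-3.142, 0.0, 0.256]
force: [1.0, -1.0, -0.7]
grip_width: 0.0
```

Call:
{"api": "move_arm", "payload": {
  "plan": [
    [0,0,0.3,0,0,-0.047],
    [0,0,0.3,0,0,-0.047],
    [0,0,0.3,0,0,-0.047],
    [0,0,0.3,0,0,-0.047],
    [0,0,0.3,0,0,-0.047]
  ]
}}

```text
clock: 3.6
position: [0.4886, 0.0498, 0.1683]
tool_rot: [-3.141, 0.0, 1.0]
force: [0.3, 0.3, -0.7]
grip_width: 0.0002
```

Call:
{"api": "move_arm", "payload": {
  "plan": [
    [0,0,0.3,0,0,-0.047],
    [0,0,0.3,0,0,-0.047],
    [0,0,0.3,0,0,-0.047],
    [0,0,0.3,0,0,-0.047],
    [0,0,0.3,0,0,-0.047]
  ]
}}

```text
clock: 4.1
position: [0.4887, 0.0497, 0.1308]
tool_rot: [-3.141, -0.0, 1.738]
force: [-0.0, 0.3, 0.6]
grip_width: -0.0
```

Call:
{"api": "move_arm", "payload": {
  "plan": [
    [0,0,0,0,0,-0.047],
    [0,0,0,0,0,-0.047],
    [0,0,0,0,0,-0.014],
    [0,0,0,0,0,0]
  ]
}}

```text
clock: 4.5
position: [0.4887, 0.0496, 0.131]
tool_rot: [-3.141, -0.001, 2.072]
force: [-0.3, 0.0, -0.1]
grip_width: 0.0
```

```bash
python3 - <<'E'
from h import *
X=lk(0,.071,.06); go(X,2.07); print(pose()[0]["qpos"].round(2))
for n in I: cv2.imwrite(f"pics/{n}1.png",viewer.grab_frame(n)[:,:,::-1])
t=cv2.imread('pics/top1.png');s=cv2.imread('pics/scene1.png')
cv2.imwrite('pics/c2.png',np.hstack([cv2.resize(t[190:310,300:440],(400,343)),cv2.resize(s[215:335,220:340],(343,343))]))
E
```

```text
clk 4.50 p [0.4887 0.0496 0.131 ] rpy [-3.141e+00 -1.000e-03  2.072e+00] F [-0.3  0.  -0.1] w 0.0000 q7 -0.23
total shift [0.03 0.04 0.44] turn [-0.0001 -0.0002  0.0006] rows>= 1.0
[ 0.35  0.56 -0.77  2.01  0.55  0.79 -0.23]
```

View pics/c2.png

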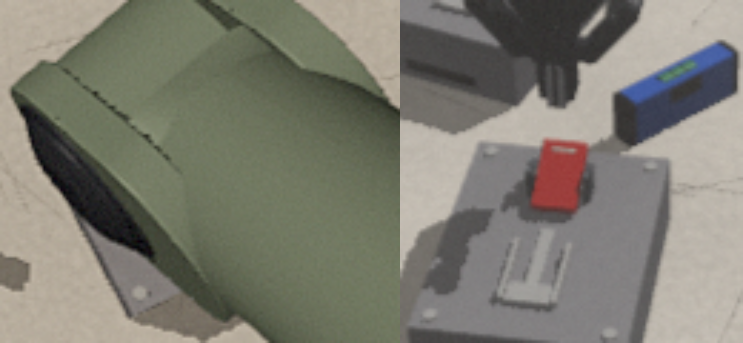

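Scene camera: the finger tips (about (555,100) in the crop) are over the raised end of the rocker (563,150). I'll press down now.

Call:
{"api": "move_arm", "payload": {
  "plan": [
    [0.02,0.04,0.4,0,0,0],
    [0,0,0.4,0,0,0],
    [0,0,0.3,0,0,0],
    [0,0,0.2,0,0,0],
    [0,0,0.1,0,0,0]
  ]
}}

```text
clock: 5.1
position: [0.4892, 0.0508, 0.0956]
tool_rot: [-3.141, -0.0, 2.072]
force: [-0.3, 0.1, -0.7]
grip_width: 0.0001
```

Call:
{"api": "move_arm", "payload": {
  "plan": [
    [0,0,0.15,0,0,0],
    [0,0,0.15,0,0,0],
    [0,0,0.15,0,0,0],
    [0,0,0.15,0,0,0],
    [0,0,0.15,0,0,0]
  ]
}}

```text
clock: 5.6
position: [0.4895, 0.0508, 0.0773]
tool_rot: [3.141, -0.0, 2.072]
force: [-0.3, -0.1, -1.0]
grip_width: 0.0002
```

```bash
python3 - <<'E'
from h import *
go(lk(0,.071,.015),2.07)
cv2.imwrite("pics/scene2.png",viewer.grab_frame("scene")[:,:,::-1])
s=cv2.imread('pics/scene2.png')
cv2.imwrite('pics/c3.png',cv2.resize(s[215:365,220:340],None,fx=4,fy=4))
E
```

```text
clk 5.60 p [0.4895 0.0508 0.0773] rpy [ 3.141 -0.     2.072] F [-0.3 -0.1 -1. ] w 0.0002 q7 -0.32
total shift [ 0.01 -0.01  0.09] turn [ 0.0001 -0.      0.0005] rows>= 1.0
```

View pics/c3.png

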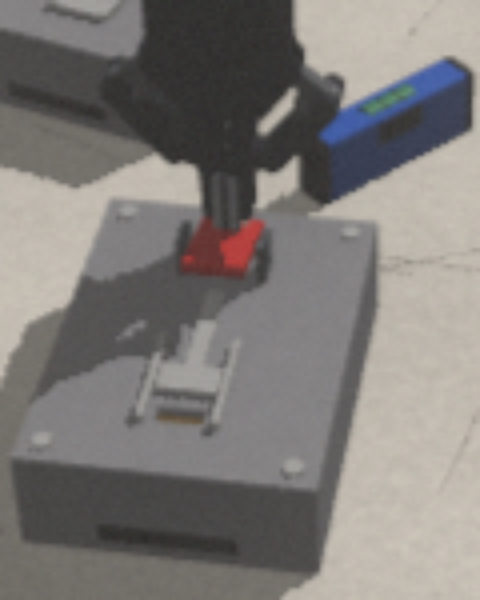

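Scene camera: the rocker is over, the shutter has slid back, and the dark/brassy keyhole shows at crop (180,415). I'll lift now and go to the key.

Call:
{"api": "move_arm", "payload": {
  "plan": [
    [0,0,-0.6,0,0,0],
    [0,0,-0.98,0,0,0],
    [0,0,-0.98,0,0,0],
    [0,0,-0.98,0,0,0],
    [0,0,-0.98,0,0,0]
  ]
}}

```text
clock: 6.15
position: [0.4893, 0.0507, 0.1927]
tool_rot: [3.141, 0.0, 2.072]
force: [0.2, -0.3, 0.0]
grip_width: -0.0003
```

```bash
python3 - <<'E'
from h import *
go([.652,-.2635,.17],3.06)
E
```

```text
clk 6.15 p [0.4893 0.0507 0.1927] rpy [3.141 0.    2.072] F [ 0.2 -0.3  0. ] w -0.0003 q7 -0.15
total shift [-14.15  -0.33   0.91] turn [ 1.000e-04  1.000e-04 -3.146e-01] rows>= 15.0
```

Call:
{"api": "move_arm", "payload": {
  "plan": [
    [-0.99,-0.02,0,0,0,0],
    [-0.99,-0.02,0,0,0,0],
    [-0.99,-0.02,0,0,0,0],
    [-0.99,-0.02,0,0,0,0],
    [-0.99,-0.02,0,0,0,0]
  ],
  "claw": 0,
  "force": 60
}}

```text
clock: 6.65
position: [0.547, -0.0601, 0.1918]
tool_rot: [3.141, 0.0, 2.072]
force: [0.6, 0.7, -0.3]
grip_width: 0.0424
```

Call:
{"api": "move_arm", "payload": {
  "plan": [
    [-0.99,-0.02,0,0,0,0],
    [-0.99,-0.02,0,0,0,0],
    [-0.99,-0.02,0,0,0,0],
    [-0.99,-0.02,0,0,0,0],
    [-0.99,-0.02,0,0,0,0]
  ]
}}

```text
clock: 7.15
position: [0.6041, -0.1699, 0.1919]
tool_rot: [3.141, -0.0, 2.072]
force: [-0.0, 1.1, 0.0]
grip_width: 0.0424
```

Call:
{"api": "move_arm", "payload": {
  "plan": [
    [-0.99,-0.02,0,0,0,0],
    [-0.99,-0.02,0,0,0,0],
    [-0.99,-0.02,0,0,0,0],
    [-0.99,-0.02,0,0,0,0],
    [-0.29,-0.02,0,0,0,-0.044]
  ]
}}

```text
clock: 7.65
position: [0.653, -0.2658, 0.1917]
tool_rot: [3.141, 0.001, 2.208]
force: [0.3, 0.4, -0.2]
grip_width: 0.0426
```

Call:
{"api": "move_arm", "payload": {
  "plan": [
    [0,0,0.15,0,0,-0.046],
    [0,0,0.15,0,0,-0.046],
    [0,0,0.15,0,0,-0.046],
    [0,0,0.15,0,0,-0.046],
    [0,0,0.15,0,0,-0.046]
  ]
}}

```text
clock: 8.15
position: [0.6525, -0.2635, 0.1732]
tool_rot: [3.141, 0.0, 2.938]
force: [-0.4, 0.2, -0.6]
grip_width: 0.0427
```

Call:
{"api": "move_arm", "payload": {
  "plan": [
    [0,0,0.15,0,0,-0.041],
    [0,0,0,0,0,0]
  ]
}}

```text
clock: 8.35
position: [0.6522, -0.2635, 0.1687]
tool_rot: [3.141, -0.0, 3.063]
force: [0.4, -0.4, -0.5]
grip_width: 0.0426
```

```bash
python3 - <<'E'
from h import *
go([.652,-.2635,.17],3.06);print(pose()[0]["qpos"].round(2))
for n in I: cv2.imwrite(f"pics/{n}3.png",viewer.grab_frame(n)[:,:,::-1])
t=cv2.imread('pics/top3.png');s=cv2.imread('pics/scene3.png')
cv2.imwrite('pics/c4.png',np.hstack([t,s])[:, :]) if 0 else None
cv2.imwrite('pics/z5.png',np.hstack([cv2.resize(t[200:300,325:415],(450,500),interpolation=cv2.INTER_CUBIC),cv2.resize(s[255:355,225:295],(350,500),interpolation=cv2.INTER_CUBIC)]))
E
```

```text
clk 8.35 p [ 0.6522 -0.2635  0.1687] rpy [ 3.141 -0.     3.063] F [ 0.4 -0.4 -0.5] w 0.0426 q7 1.31
total shift [ 0.01  0.   -0.05] turn [ 0.0003 -0.0001  0.0011] rows>= 1.0
[ 0.8   0.87 -0.92  1.39  0.7   1.22  1.31]
```

View pics/top3.png

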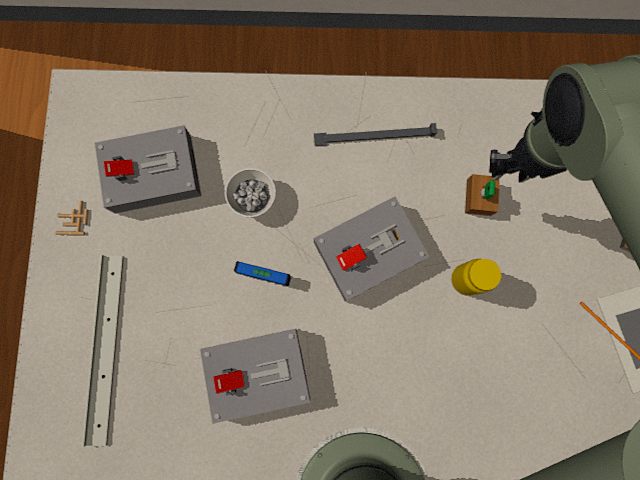

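View pics/scene3.png

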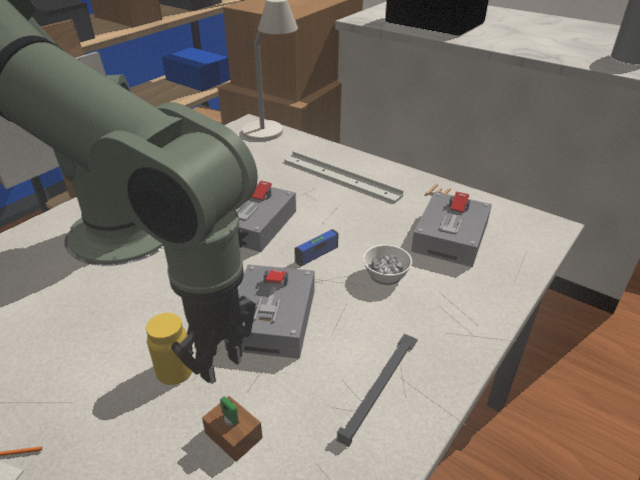

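View pics/z5.png

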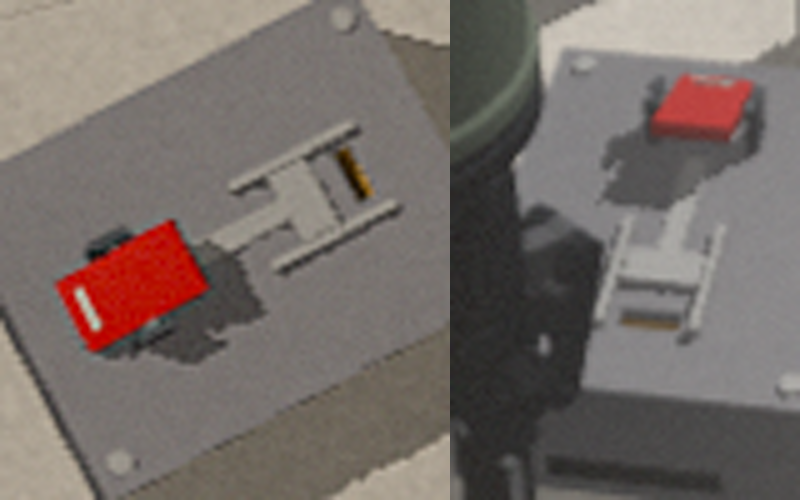

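```bash
python3 - <<'E'
from h import *
np.set_printoptions(precision=4,suppress=True)
T=lambda p:uz(p,5,325,200); S=lambda p:uz(p,5,225,255)
print(onz('top',T((355,174)),.06),onz('scene',S((200,320)),.06),tri(S((200,320)),T((355,174))),lk(0,-.06,0))
print([onz('top',T(p),.06)[:2] for p in [(337,150),(350,147),(373,192),(360,200)]])
# strip ends (z .065): top view
a=onz('top',T((355,127)),.065);b=onz('top',T((397,206)),.065);print(a,b,(a+b)/2, np.arctan2(*(a-b)[1::-1]))
# screws again in top3
import cv2
for p in [(120,462),(344,18)]: print(onz('top',T(p),.061))
E
```

```text
[ 0.5508 -0.0635  0.06  ] [ 0.5544 -0.0649  0.06  ] (array([ 0.5519, -0.0634,  0.0572]), np.float64(0.0014963756843334253)) [ 0.5522 -0.0641  0.06  ]
[array([ 0.5611, -0.0559]), array([ 0.5625, -0.0614]), array([ 0.5432, -0.0712]), array([ 0.5396, -0.0656])]
[ 0.5703 -0.0628  0.065 ] [ 0.5365 -0.0805  0.065 ] [ 0.5534 -0.0716  0.065 ] 0.48062287644458057
[0.426  0.0359 0.061 ]
[ 0.619 -0.059  0.061]
```

The top view confirms the keyhole is open, with the slot centre at crop (355,174). The two views and the screw-based pose agree on about (0.552, -0.064). Next I'll lower onto the key.

Call:
{"api": "move_arm", "payload": {
  "plan": [
    [0,0,1,0,0,0.001],
    [0,0,1,0,0,0],
    [0,0,1,0,0,0],
    [0,0,0.8,0,0,0],
    [0,0,0.4,0,0,0]
  ]
}}

```text
clock: 8.95
position: [0.6522, -0.2632, 0.0617]
tool_rot: [3.141, -0.001, 3.056]
force: [-0.0, -0.8, 0.3]
grip_width: 0.0428
```

```bash
python3 - <<'E'
from h import *
go([.652,-.2635,.055],3.06)
for n in I: cv2.imwrite(f"pics/{n}4.png",viewer.grab_frame(n)[:,:,::-1])
t=cv2.imread('pics/top4.png');s=cv2.imread('pics/scene4.png')
cv2.imwrite('pics/z6.png',np.hstack([cv2.resize(t[160:230,450:520],(400,400),interpolation=cv2.INTER_CUBIC),cv2.resize(s[370:460,190:280],(400,400),interpolation=cv2.INTER_CUBIC)]))
E
```

```text
clk 8.95 p [ 0.6522 -0.2632  0.0617] rpy [ 3.141e+00 -1.000e-03  3.056e+00] F [-0.  -0.8  0.3] w 0.0428 q7 1.24
total shift [ 0.01 -0.01  0.27] turn [ 0.0001 -0.0004 -0.0012] rows>= 1.0
```

View pics/z6.png

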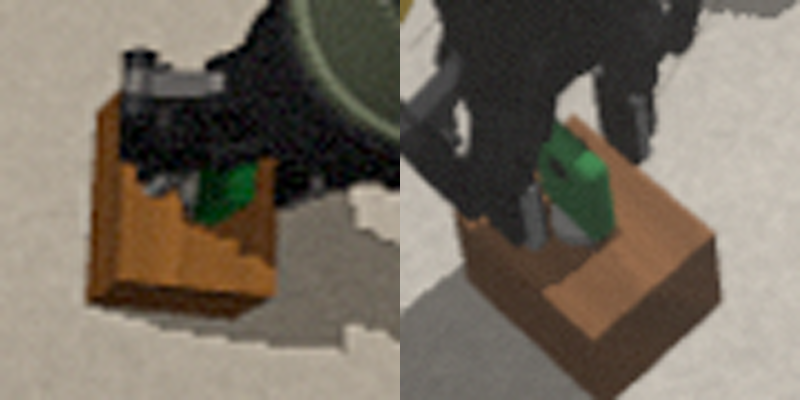

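Call:
{"api": "move_arm", "payload": {
  "plan": [
    [0,0,0.25,0,0,0],
    [0,0,0,0,0,0]
  ]
}}

```text
clock: 9.25
position: [0.6529, -0.2633, 0.0571]
tool_rot: [-3.141, 0.0, 3.058]
force: [-0.4, -0.4, 0.9]
grip_width: 0.0427
```

Call:
{"api": "move_arm", "payload": {
  "plan": [
    [0,0,0,0,0,0],
    [0,0,0,0,0,0],
    [0,0,0,0,0,0],
    [0,0,0,0,0,0],
    [0,0,0,0,0,0]
  ],
  "claw": 1,
  "force": 70
}}

```text
clock: 9.75
position: [0.653, -0.2633, 0.0575]
tool_rot: [-3.141, 0.001, 3.058]
force: [-1.4, -0.6, 6.1]
grip_width: 0.011
```

```bash
python3 - <<'E'
from h import *
go([.652,-.2635,.055],3.06)
E
```

```text
clk 9.75 p [ 0.653  -0.2633  0.0575] rpy [-3.141e+00  1.000e-03  3.058e+00] F [-1.4 -0.6  6.1] w 0.0110 q7 1.24
total shift [ 0.04 -0.01  0.1 ] turn [-0.0001  0.0002 -0.0007] rows>= 1.0
```

Call:
{"api": "move_arm", "payload": {
  "plan": [
    [0,0,-0.5,0,0,0],
    [0,0,-0.8,0,0,0],
    [0,0,-0.9,0,0,0],
    [0,0,-0.8,0,0,0],
    [0,0,-0.4,0,0,0]
  ]
}}

```text
clock: 10.25
position: [0.6535, -0.2633, 0.145]
tool_rot: [-3.141, 0.003, 3.058]
force: [-0.1, 0.8, -1.1]
grip_width: 0.0114
```

```bash
python3 - <<'E'
from h import *
go([.5522,-.0641,.142],3.6436)
for n in I: cv2.imwrite(f"pics/{n}5.png",viewer.grab_frame(n)[:,:,::-1])
t=cv2.imread('pics/top5.png');s=cv2.imread('pics/scene5.png')
cv2.imwrite('pics/z7.png',np.hstack([cv2.resize(t[140:230,450:540],(400,400),interpolation=cv2.INTER_CUBIC),cv2.resize(s[340:460,180:300],(400,400),interpolation=cv2.INTER_CUBIC)]))
E
```

```text
clk 10.25 p [ 0.6535 -0.2633  0.145 ] rpy [-3.141e+00  3.000e-03  3.058e+00] F [-0.1  0.8 -1.1] w 0.0114 q7 1.29
total shift [4.7 7.6 0.1] turn [-0.0005  0.0008 -0.1864] rows>= 9.0
```

View pics/z7.png

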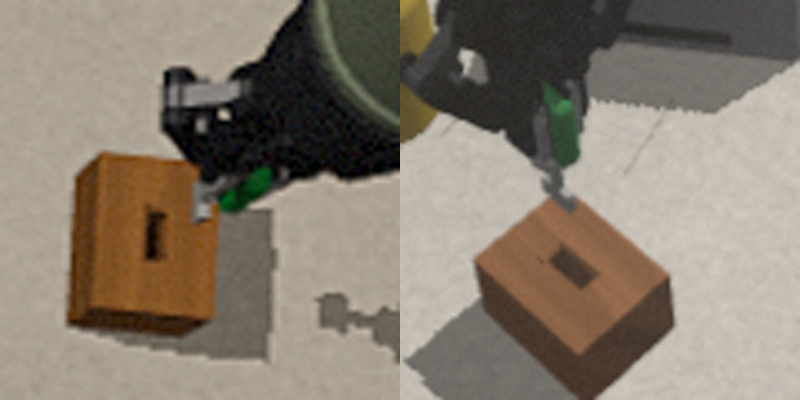

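```bash
python3 - <<'E'
from h import *
np.set_printoptions(precision=4,suppress=True)
print('slot',tri(uz((575-400,268),400/120,180,340),uz((155,233),400/90,450,140)))
s,p,R=pose()
X=R.apply([1,0,0]);Y=R.apply([0,1,0]);Z=R.apply([0,0,1])
# key rel tool: grip centre z: at grasp TCP .0575, key_grip .071 -> 13.5 mm behind
K0=p-Z*.0135
print('keygrip est',K0)
def box(hx,hy,z0,z1): return [K0+X*a*hx+Y*b*hy-Z*c for a in(-1,1) for b in(-1,1) for c in(z0,z1)]
t=cv2.imread('pics/top5.png');s=cv2.imread('pics/scene5.png')
out=[]
for n,im,(x0,y0,w) in(('top',t,(475,150,50)),('scene',s,(310-90,350,60))):
    f=400/w;c=cv2.resize(im[y0:y0+w,x0:x0+w],(400,400),interpolation=cv2.INTER_CUBIC)
    for B,col in((box(.017,.006,-.02,.02),(255,255,0)),(box(.01,.0025,-.06,-.048),(255,0,255))):
        for q in B:
            u=proj(n,q);u=((u-[x0,y0]+.5)*f-.5).round().astype(int)
            cv2.circle(c,tuple(map(int,u)),3,col,-1)
    out.append(c)
cv2.imwrite('pics/z8.png',np.hstack(out))
E
```

```text
slot (array([ 0.6542, -0.263 ,  0.0417]), np.float64(0.0019757336726471866))
keygrip est [ 0.6533 -0.2634  0.1573]
```

View pics/z8.png

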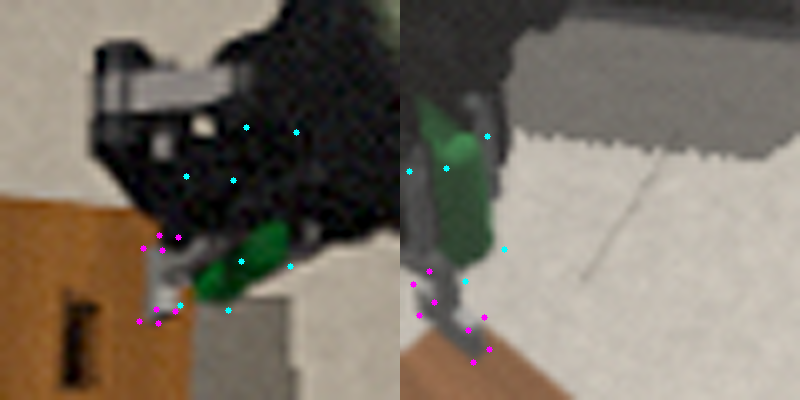

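```bash
python3 - <<'E'
from h import *
from scipy.spatial.transform import Rotation as Ro
R=Ro.from_euler('xyz',[np.pi,0,3.058])
X=R.apply([1,0,0]);Y=R.apply([0,1,0]);Z=R.apply([0,0,1])
K0=np.array([.653,-.2635,.071])
def box(hx,hy,z0,z1): return [K0+X*a*hx+Y*b*hy-Z*c for a in(-1,1) for b in(-1,1) for c in(z0,z1)]
t=cv2.imread('pics/top0.png');s=cv2.imread('pics/scene0.png')
out=[]
for n,im,(x0,y0,w) in(('top',t,(465,165,50)),('scene',s,(205,385,60))):
    f=400/w;c=cv2.resize(im[y0:y0+w,x0:x0+w],(400,400),interpolation=cv2.INTER_CUBIC)
    for B,col in((box(.017,.006,-.02,.02),(255,255,0)),):
        for q in B:
            u=proj(n,q);u=((u-[x0,y0]+.5)*f-.5).round().astype(int)
            cv2.circle(c,tuple(map(int,u)),3,col,-1)
    out.append(c)
cv2.imwrite('pics/z9.png',np.hstack(out))
E
```

View pics/z9.png

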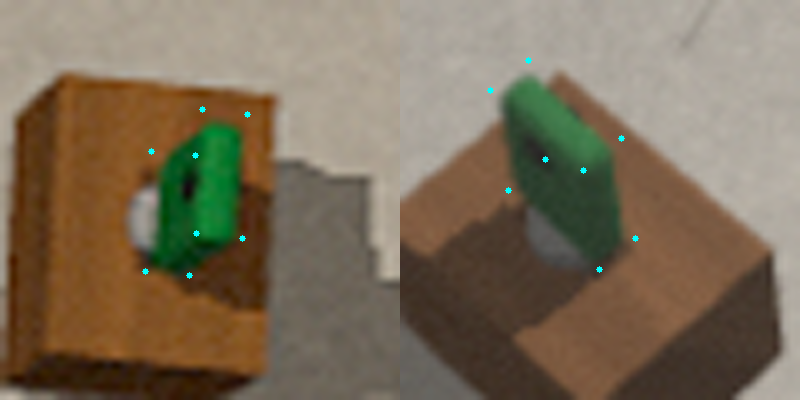

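The key is held (opening 11 mm). The bit matches its predicted place in both views to about 1 px, and no clear tilt shows. The slot is empty at (155,233)/(575,268), which triangulates to (0.654, -0.263). Next is the lock.

Call:
{"api": "move_arm", "payload": {
  "plan": [
    [0.52,0.84,0,0,0,0],
    [0.52,0.84,0,0,0,0],
    [0.52,0.84,0,0,0,0],
    [0.52,0.84,0,0,0,0],
    [0.52,0.84,0,0,0,0]
  ]
}}

```text
clock: 10.85
position: [0.5957, -0.1524, 0.1409]
tool_rot: [3.141, -0.001, 3.058]
force: [0.4, 0.7, 0.3]
grip_width: 0.0111
```

Call:
{"api": "move_arm", "payload": {
  "plan": [
    [0.52,0.84,0,0,0,0],
    [0.52,0.84,0,0,0,0],
    [0.52,0.84,0,0,0,0],
    [0.52,0.84,0,0,0,0],
    [0,0,0,0,0,-0.045]
  ]
}}

```text
clock: 11.35
position: [0.5505, -0.0621, 0.1417]
tool_rot: [3.141, -0.001, -3.08]
force: [0.1, -0.5, -0.1]
grip_width: 0.0114
```

Call:
{"api": "move_arm", "payload": {
  "plan": [
    [0,0,0,0,0,-0.045],
    [0,0,0,0,0,-0.045],
    [0,0,0,0,0,-0.045],
    [0,0,0,0,0,-0.005],
    [0,0,0,0,0,0]
  ]
}}

```text
clock: 11.85
position: [0.5516, -0.0652, 0.1412]
tool_rot: [3.141, -0.0, -2.647]
force: [0.3, -0.7, -0.9]
grip_width: 0.0107
```

```bash
cat > ov.py <<'E'
from h import *
import sys
from workcell import bot
def ov(tag,dz=.0135):
    go([.5522,-.0641,.09],3.6436)
    s,p,R=pose();print(bot.observe()["qpos"].round(2))
    X=R.apply([1,0,0]);Y=R.apply([0,1,0]);Z=R.apply([0,0,1]);K0=p-Z*dz
    def box(hx,hy,z0,z1): return [K0+X*a*hx+Y*b*hy-Z*c for a in(-1,1) for b in(-1,1) for c in(z0,z1)]
    out=[]
    for n in I:
        im=viewer.grab_frame(n)[:,:,::-1].copy();cv2.imwrite(f'pics/{n}_{tag}.png',im)
        x0,y0=(proj(n,K0-[0,0,.05]).astype(int)-[40,40]);f=5
        c=cv2.resize(im[y0:y0+80,x0:x0+80],(400,400),interpolation=cv2.INTER_CUBIC)
        kh=[lk(a*.012,-.06+b*.004,0) for a in(-1,1) for b in(-1,1)]
        for B,col in((box(.017,.006,-.02,.02),(255,255,0)),(box(.01,.0025,-.06,-.048),(255,0,255)),(kh,(0,255,0))):
            for q in B:
                u=((proj(n,q)-[x0,y0]+.5)*f-.5).round().astype(int);cv2.circle(c,tuple(map(int,u)),2,col,-1)
        out.append(c)
    cv2.imwrite(f'pics/ov_{tag}.png',np.hstack(out))
if __name__=='__main__': ov(sys.argv[1])
E
python3 ov.py a
```

```text
clk 11.85 p [ 0.5516 -0.0652  0.1412] rpy [ 3.141 -0.    -2.647] F [ 0.3 -0.7 -0.9] w 0.0107 q7 1.40
total shift [-0.04  0.02  2.05] turn [ 0.0003 -0.0002 -0.0025] rows>= 3.0
[ 0.73  0.77 -1.09  1.83  0.79  1.05  1.4 ]
```

View pics/ov_a.png

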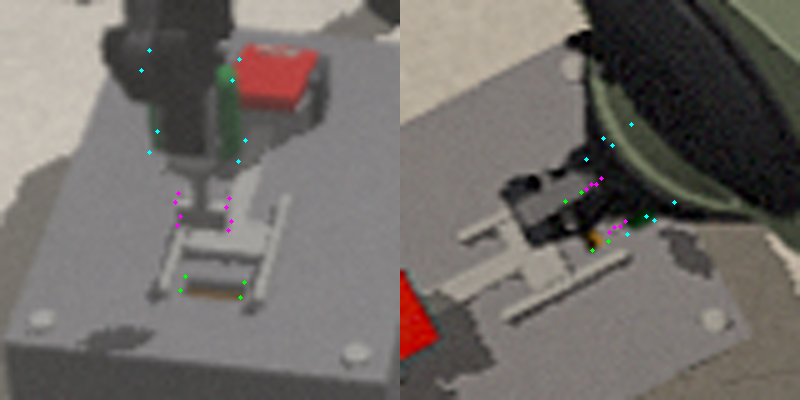

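Call:
{"api": "move_arm", "payload": {
  "plan": [
    [-0.04,0.02,0.4,0,0,-0.002],
    [0,0,0.4,0,0,0],
    [0,0,0.3,0,0,0],
    [0,0,0.1,0,0,0],
    [0,0,0,0,0,0]
  ]
}}

```text
clock: 12.45
position: [0.5523, -0.0641, 0.1113]
tool_rot: [3.141, -0.001, -2.638]
force: [0.3, 0.1, -0.6]
grip_width: 0.0116
```

```bash
python3 ov.py b
```

```text
clk 12.45 p [ 0.5523 -0.0641  0.1113] rpy [ 3.141e+00 -1.000e-03 -2.638e+00] F [ 0.3  0.1 -0.6] w 0.0116 q7 1.37
total shift [0.01 0.   0.85] turn [ 0.0002 -0.0002  0.0006] rows>= 1.0
[ 0.71  0.81 -1.05  1.85  0.83  1.01  1.37]
```

View pics/ov_b.png

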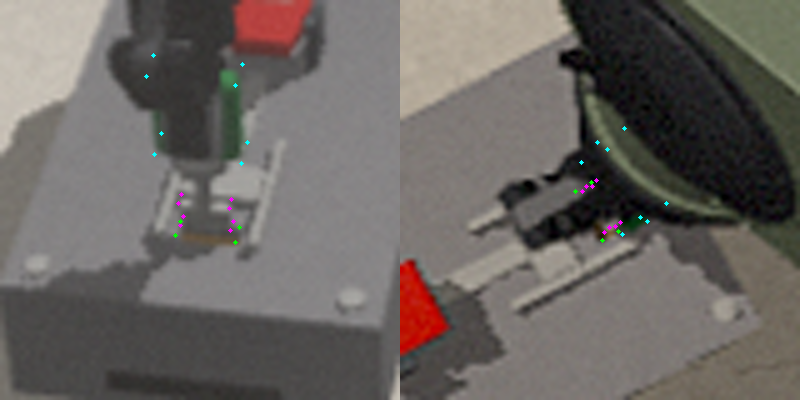

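Call:
{"api": "move_arm", "payload": {
  "plan": [
    [0,0,0.12,0,0,0],
    [0,0,0.12,0,0,0],
    [0,0,0.12,0,0,0],
    [0,0,0.12,0,0,0]
  ]
}}

```text
clock: 12.95
position: [0.5525, -0.0642, 0.0995]
tool_rot: [3.142, -0.0, -2.638]
force: [0.4, 0.2, 0.3]
grip_width: 0.011
```

Call:
{"api": "move_arm", "payload": {
  "plan": [
    [0,0,0.15,0,0,0],
    [0,0,0.15,0,0,0],
    [0,0,0.15,0,0,0],
    [0,0,0.15,0,0,0]
  ]
}}

```text
clock: 13.35
position: [0.5525, -0.0639, 0.0845]
tool_rot: [3.141, 0.0, -2.637]
force: [-2.3, 1.1, 0.3]
grip_width: 0.0109
```

Call:
{"api": "move_arm", "payload": {
  "plan": [
    [0,0,0.15,0,0,0],
    [0,0,0.15,0,0,0],
    [0,0,0.1,0,0,0],
    [0,0,0,0,0,0]
  ]
}}

```text
clock: 13.75
position: [0.5522, -0.0638, 0.0743]
tool_rot: [3.141, -0.0, -2.637]
force: [-2.1, 4.6, -3.7]
grip_width: 0.0111
```

```bash
python3 ov.py c
```

```text
clk 13.75 p [ 0.5522 -0.0638  0.0743] rpy [ 3.141 -0.    -2.637] F [-2.1  4.6 -3.7] w 0.0111 q7 1.33
total shift [ 0.01 -0.01 -0.63] turn [ 0.0003 -0.0001  0.0007] rows>= 1.0
[ 0.68  0.85 -1.01  1.87  0.89  0.96  1.33]
```

View pics/ov_c.png

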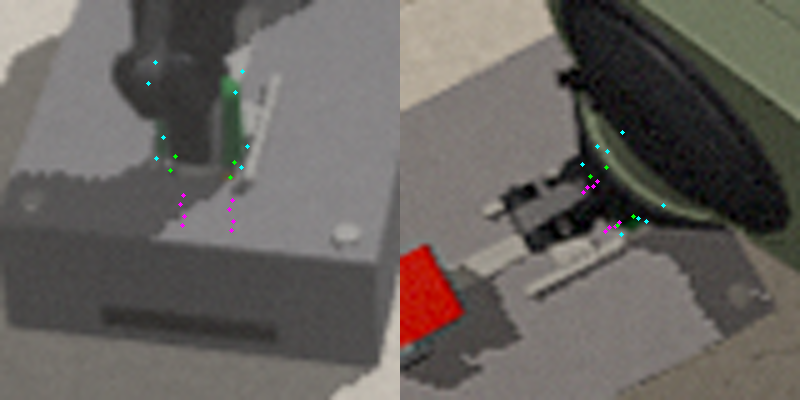

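Call:
{"api": "move_arm", "payload": {
  "plan": [
    [0,0,0.06,0,0,0],
    [0,0,0.04,0,0,0],
    [0,0,0,0,0,0]
  ]
}}

```text
clock: 14.15
position: [0.5524, -0.0637, 0.0725]
tool_rot: [3.141, 0.0, -2.637]
force: [-3.0, 5.7, 3.9]
grip_width: 0.0113
```

Call:
{"api": "move_arm", "payload": {
  "plan": [
    [0,0.03,0.04,0,0,0],
    [0,0,0.02,0,0,0],
    [0,0,0,0,0,0]
  ]
}}

```text
clock: 14.45
position: [0.5525, -0.0636, 0.0723]
tool_rot: [-3.14, 0.0, -2.638]
force: [-11.5, -0.1, 31.7]
grip_width: 0.0108
```

Call:
{"api": "move_arm", "payload": {
  "plan": [
    [0,0,-0.03,0,0,0],
    [0,0,0,0,0,0.03],
    [0,0,0,0,0,0.04],
    [0,0,0,0,0,0.04],
    [0,0,0,0,0,0.04]
  ]
}}

```text
clock: 14.95
position: [0.5527, -0.0631, 0.0724]
tool_rot: [3.142, 0.001, -3.114]
force: [-4.4, 4.1, 14.3]
grip_width: 0.0111
```

```bash
python3 - <<'E'
from h import *
go([.5525,-.0636,.0723],3.6436-.471);s=pose()[0];print(s["moment"].round(2),s["qpos"].round(2))
E
```

```text
clk 14.95 p [ 0.5527 -0.0631  0.0724] rpy [ 3.142e+00  1.000e-03 -3.114e+00] F [-4.4  4.1 14.3] w 0.0111 q7 0.90
total shift [ 0.01 -0.02  0.  ] turn [ 0.      0.0004 -0.001 ] rows>= 1.0
[0.98 1.11 0.09] [ 0.63  0.81 -0.91  1.87  0.83  0.89  0.9 ]
```

Call:
{"api": "move_arm", "payload": {
  "plan": [
    [0,0,0,0,0,0.045],
    [0,0,0,0,0,0.045],
    [0,0,0,0,0,0.045],
    [0,0,0,0,0,0.045],
    [0,0,0,0,0,0.045]
  ]
}}

```text
clock: 15.45
position: [0.5529, -0.0633, 0.0724]
tool_rot: [3.141, 0.001, 2.462]
force: [-2.4, 3.2, 11.0]
grip_width: 0.0111
```

```bash
python3 - <<'E'
from h import *
go([.5525,-.0636,.0723],3.6436-1.55);s=pose()[0];print(s["moment"].round(2),s["qpos"].round(2))
E
```

```text
clk 15.45 p [ 0.5529 -0.0633  0.0724] rpy [3.141e+00 1.000e-03 2.462e+00] F [-2.4  3.2 11. ] w 0.0111 q7 0.28
total shift [ 0.   -0.02  0.  ] turn [0.0004 0.0004 0.1172] rows>= 3.0
[0.78 0.76 0.07] [ 0.54  0.75 -0.76  1.88  0.71  0.81  0.28]
```

Call:
{"api": "move_arm", "payload": {
  "plan": [
    [0,0,0,0,0,0.04],
    [0,0,0,0,0,0.035],
    [0,0,0,0,0,0.02],
    [0,0,0,0,0,0.02],
    [0,0,0,0,0,0]
  ]
}}

```text
clock: 15.95
position: [0.5529, -0.0635, 0.0724]
tool_rot: [3.141, 0.001, 2.104]
force: [-2.2, 2.7, 11.6]
grip_width: 0.0115
```

```bash
python3 - <<'E'
from h import *
go([.5525,-.0636,.0723],3.6436-1.55);s=pose()[0];print(s["moment"].round(2),s["qpos"].round(2))
im=viewer.grab_frame("scene")[:,:,::-1];cv2.imwrite("pics/scene_t.png",im)
cv2.imwrite("pics/t1.png",cv2.resize(im[240:380,210:330],None,fx=4,fy=4,interpolation=cv2.INTER_CUBIC))
E
```

```text
clk 15.95 p [ 0.5529 -0.0635  0.0724] rpy [3.141e+00 1.000e-03 2.104e+00] F [-2.2  2.7 11.6] w 0.0115 q7 -0.02
total shift [ 0.01 -0.02  0.  ] turn [0.0003 0.0005 0.0034] rows>= 1.0
[0.49 0.59 0.14] [ 0.48  0.72 -0.68  1.88  0.64  0.77 -0.02]
```

View pics/t1.png

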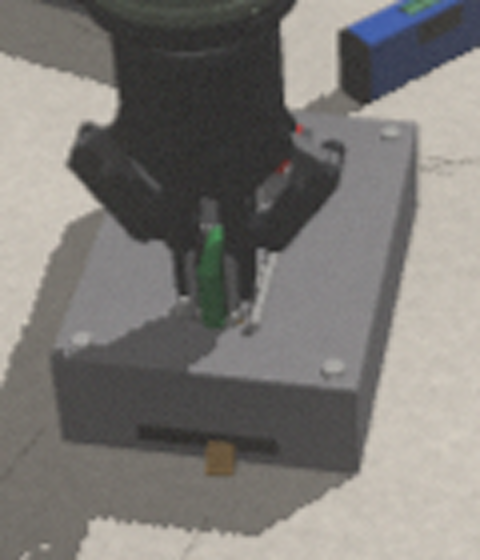

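The brass tongue shows out of the -y side at crop (220,458), so the barrel has turned. I'll press a bit more to be sure it's at the stop.

Call:
{"api": "move_arm", "payload": {
  "plan": [
    [0,0,0,0,0,0.02],
    [0,0,0,0,0,0.02],
    [0,0,0,0,0,0],
    [0,0,0,0,0,0]
  ]
}}

```text
clock: 16.4
position: [0.5529, -0.0635, 0.0724]
tool_rot: [3.14, 0.002, 1.982]
force: [-2.7, 1.5, 14.6]
grip_width: 0.0109
```

```bash
python3 - <<'E'
from h import *
go([.5525,-.0636,.0723],3.6436-1.55);s=pose()[0];print(s["moment"].round(2),s["qpos"].round(2))
im=viewer.grab_frame("scene")[:,:,::-1];cv2.imwrite("pics/scene_t2.png",im)
cv2.imwrite("pics/t2.png",cv2.resize(im[310:370,220:310],None,fx=8,fy=8,interpolation=cv2.INTER_CUBIC))
c,d=0,0
for y in(-.1,-.11,-.12): print(proj("scene",lk(0,y,-.048)))
E
```

```text
clk 16.40 p [ 0.5529 -0.0635  0.0724] rpy [3.140e+00 2.000e-03 1.982e+00] F [-2.7  1.5 14.6] w 0.0109 q7 -0.12
total shift [ 0.   -0.02  0.  ] turn [ 0.0003  0.0005 -0.0355] rows>= 1.0
[0.39 0.66 1.22] [ 0.47  0.71 -0.65  1.88  0.62  0.76 -0.12]
[261.0353405  349.67828019]
[259.88860158 353.53575683]
[258.72452069 357.45156953]
```

View pics/t2.png

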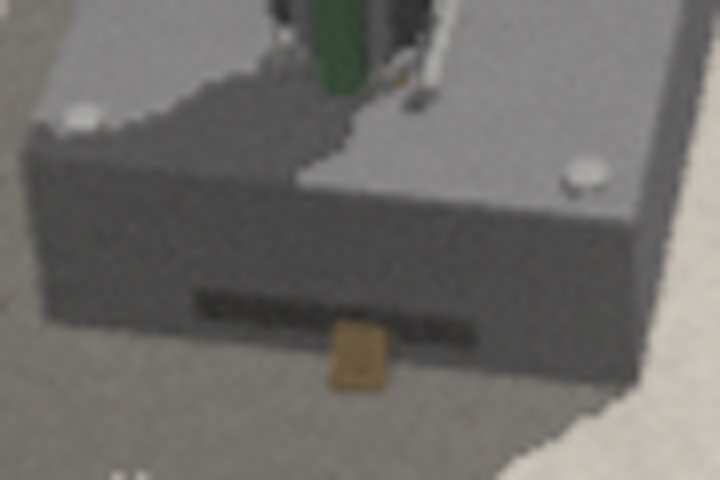

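The moment rose to 1.2 N m, so it's at the hard stop, and the tongue shows about 20 mm. Turning back now.

Call:
{"api": "move_arm", "payload": {
  "plan": [
    [0,0,0,0,0,-0.03],
    [0,0,0,0,0,-0.045],
    [0,0,0,0,0,-0.045],
    [0,0,0,0,0,-0.045],
    [0,0,0,0,0,-0.045]
  ]
}}

```text
clock: 16.95
position: [0.5531, -0.0636, 0.0724]
tool_rot: [3.141, 0.002, 2.646]
force: [-0.3, 2.7, 8.6]
grip_width: 0.0109
```

Call:
{"api": "move_arm", "payload": {
  "plan": [
    [0,0,0,0,0,-0.045],
    [0,0,0,0,0,-0.045],
    [0,0,0,0,0,-0.045],
    [0,0,0,0,0,-0.045],
    [0,0,0,0,0,-0.045]
  ]
}}

```text
clock: 17.45
position: [0.5533, -0.0631, 0.0724]
tool_rot: [-3.142, 0.003, -2.93]
force: [-0.5, 5.2, 9.5]
grip_width: 0.0112
```

Call:
{"api": "move_arm", "payload": {
  "plan": [
    [0,0,0,0,0,-0.045],
    [0,0,0,0,0,-0.04],
    [0,0,0,0,0,-0.02],
    [0,0,0,0,0,0]
  ]
}}

```text
clock: 17.85
position: [0.5532, -0.0629, 0.0724]
tool_rot: [-3.141, 0.003, -2.604]
force: [0.2, 5.5, 12.2]
grip_width: 0.0107
```

```bash
python3 - <<'E'
from h import *
go([.5525,-.0636,.0723],3.6436+.1);s=pose()[0];print(s["moment"].round(2),s["qpos"].round(2))
E
```

```text
clk 17.85 p [ 0.5532 -0.0629  0.0724] rpy [-3.141e+00  3.000e-03 -2.604e+00] F [ 0.2  5.5 12.2] w 0.0107 q7 1.35
total shift [ 0.04 -0.01  0.  ] turn [-0.0001  0.0008 -0.0204] rows>= 1.0
[1.29 0.06 0.02] [ 0.69  0.86 -1.02  1.87  0.91  0.96  1.35]
```

Call:
{"api": "move_arm", "payload": {
  "plan": [
    [0,0,0,0,0,-0.02],
    [0,0,0,0,0,-0.015],
    [0,0,0,0,0,0]
  ]
}}

```text
clock: 18.15
position: [0.5531, -0.0628, 0.0724]
tool_rot: [-3.141, 0.002, -2.494]
force: [-1.6, 5.1, 12.6]
grip_width: 0.011
```

```bash
python3 - <<'E'
from h import *
go([.5525,-.0636,.0723],3.6436+.1);s=pose()[0];print(s["moment"].round(2),s["qpos"].round(2))
E
```

```text
clk 18.15 p [ 0.5531 -0.0628  0.0724] rpy [-3.141e+00  2.000e-03 -2.494e+00] F [-1.6  5.1 12.6] w 0.0110 q7 1.45
total shift [ 0.04 -0.01  0.  ] turn [-0.0001  0.0007  0.0144] rows>= 1.0
[ 1.38  0.21 -0.11] [ 0.7   0.87 -1.04  1.87  0.92  0.98  1.45]
```

Call:
{"api": "move_arm", "payload": {
  "plan": [
    [0,0,0,0,0,-0.015],
    [0,0,0,0,0,-0.015],
    [0,0,0,0,0,0],
    [0,0,0,0,0,0]
  ]
}}

```text
clock: 18.55
position: [0.5531, -0.0628, 0.0724]
tool_rot: [-3.141, 0.002, -2.403]
force: [-1.1, 7.7, 12.7]
grip_width: 0.0111
```

```bash
python3 - <<'E'
from h import *
go([.5525,-.0636,.0723],3.6436+.0);s=pose()[0];print(s["moment"].round(2),s["qpos"].round(2))
E
```

```text
clk 18.55 p [ 0.5531 -0.0628  0.0724] rpy [-3.141e+00  2.000e-03 -2.403e+00] F [-1.1  7.7 12.7] w 0.0111 q7 1.53
total shift [ 0.04 -0.01  0.  ] turn [-0.0001  0.0008  0.0754] rows>= 2.0
[ 1.6   0.22 -0.94] [ 0.71  0.88 -1.06  1.87  0.94  0.99  1.53]
```

Now at the home stop (-0.94 N m). I'll line the key up with the slot again and draw it out.

Call:
{"api": "move_arm", "payload": {
  "plan": [
    [0,0,0,0,0,0.04],
    [0,0,0,0,0,0.035],
    [0,0,-0.04,0,0,0],
    [0,0,0,0,0,0]
  ]
}}

```text
clock: 18.95
position: [0.5523, -0.0635, 0.0727]
tool_rot: [-3.141, 0.0, -2.635]
force: [0.1, 3.2, 0.1]
grip_width: 0.0112
```

```bash
python3 - <<'E'
from h import *
go([.5525,-.0636,.0723],3.6436+.0);s=pose()[0];print(s["moment"].round(2),s["qpos"].round(2))
im=viewer.grab_frame("scene")[:,:,::-1];cv2.imwrite("pics/scene_t3.png",im)
cv2.imwrite("pics/t3.png",cv2.resize(im[270:370,220:320],None,fx=6,fy=6,interpolation=cv2.INTER_CUBIC))
E
```

```text
clk 18.95 p [ 0.5523 -0.0635  0.0727] rpy [-3.141  0.    -2.635] F [0.1 3.2 0.1] w 0.0112 q7 1.32
total shift [-0.01 -0.01  0.02] turn [-0.0001  0.      0.0014] rows>= 1.0
[0.75 0.14 0.02] [ 0.68  0.86 -1.01  1.87  0.9   0.96  1.32]
```

View pics/t3.png

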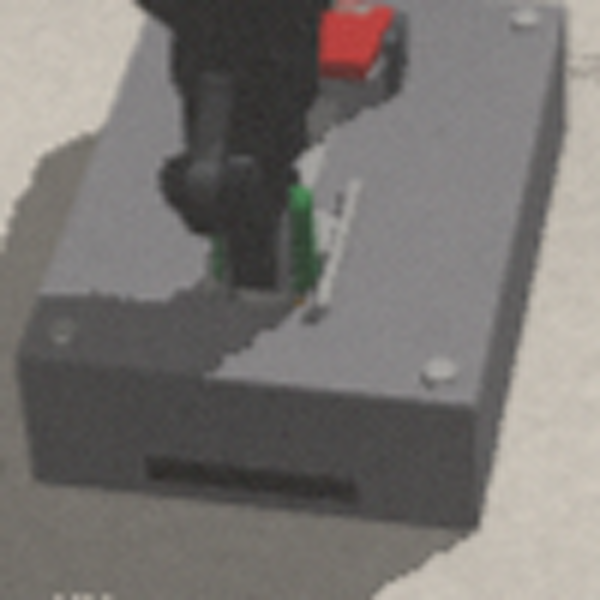

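The tongue has gone from the slot (only a dark slot at (250,478)), so the barrel is home, and the forces are low. Lifting gently.

Call:
{"api": "move_arm", "payload": {
  "plan": [
    [0,0,-0.1,0,0,0],
    [0,0,-0.15,0,0,0],
    [0,0,-0.2,0,0,0],
    [0,0,-0.2,0,0,0]
  ]
}}

```text
clock: 19.4
position: [0.5523, -0.0639, 0.0893]
tool_rot: [-3.141, 0.0, -2.638]
force: [0.4, -0.5, -0.0]
grip_width: 0.011
```

Call:
{"api": "move_arm", "payload": {
  "plan": [
    [0,0,-0.3,0,0,0],
    [0,0,-0.5,0,0,0],
    [0,0,-0.5,0,0,0],
    [0,0,-0.5,0,0,0],
    [0,0,-0.4,0,0,0]
  ]
}}

```text
clock: 19.9
position: [0.5524, -0.0636, 0.1453]
tool_rot: [-3.141, 0.001, -2.638]
force: [0.3, -0.7, -0.5]
grip_width: 0.0107
```

```bash
python3 - <<'E'
from h import *
go([.653,-.2633,.142],3.058);s=pose()[0];print(s["moment"].round(2),s["qpos"].round(2))
E
```

```text
clk 19.90 p [ 0.5524 -0.0636  0.1453] rpy [-3.141e+00  1.000e-03 -2.638e+00] F [ 0.3 -0.7 -0.5] w 0.0107 q7 1.40
total shift [ 0.33 -8.94  0.14] turn [-1.00e-04  2.00e-04  1.87e-01] rows>= 9.0
[ 0.    0.03 -0.  ] [ 0.74  0.77 -1.1   1.83  0.79  1.06  1.4 ]
```

Call:
{"api": "move_arm", "payload": {
  "plan": [
    [0.03,-0.9,0,0,0,0],
    [0.03,-0.9,0,0,0,0],
    [0.03,-0.9,0,0,0,0],
    [0.03,-0.9,0,0,0,0],
    [0.03,-0.9,0,0,0,0]
  ]
}}

```text
clock: 20.4
position: [0.6035, -0.1648, 0.1444]
tool_rot: [-3.142, 0.0, -2.638]
force: [0.2, 0.4, -1.0]
grip_width: 0.011
```

Call:
{"api": "move_arm", "payload": {
  "plan": [
    [0.03,-0.9,0,0,0,0],
    [0.03,-0.9,0,0,0,0],
    [0.03,-0.9,0,0,0,0],
    [0.03,-0.9,0,0,0,0],
    [0.06,-0.84,0,0,0,0]
  ]
}}

```text
clock: 20.9
position: [0.6532, -0.2643, 0.1443]
tool_rot: [3.141, 0.0, -2.638]
force: [-0.9, 0.7, -0.4]
grip_width: 0.0113
```

Call:
{"api": "move_arm", "payload": {
  "plan": [
    [0,0,0,0,0,0.045],
    [0,0,0,0,0,0.045],
    [0,0,0,0,0,0.045],
    [0,0,0,0,0,0.045],
    [0,0,0,0,0,0.007]
  ]
}}

```text
clock: 21.4
position: [0.653, -0.2632, 0.1445]
tool_rot: [-3.141, 0.0, 3.055]
force: [0.1, 1.1, -0.6]
grip_width: 0.0113
```

Call:
{"api": "move_arm", "payload": {
  "plan": [
    [0,0,0,0,0,0]
  ]
}}

```text
clock: 21.5
position: [0.6529, -0.2632, 0.1442]
tool_rot: [-3.141, 0.0, 3.061]
force: [-0.4, 0.5, 0.1]
grip_width: 0.0111
```

```bash
sed -i 's/go(\[.5522,-.0641,.09\],3.6436)/go([.653,-.2633,.12],3.058)/; s/kh=\[.*/kh=[np.array([.653,-.2633,.045])+Ro.from_euler("z",-.08).apply([a*.0125,b*.005,0]) for a in(-1,1) for b in(-1,1)]/' ov.py; python3 ov.py d
```

```text
clk 21.50 p [ 0.6529 -0.2632  0.1442] rpy [-3.141  0.     3.061] F [-0.4  0.5  0.1] w 0.0111 q7 1.29
total shift [-0.   -0.    0.97] turn [-0.0001  0.0001  0.001 ] rows>= 1.0
[ 0.8   0.9  -0.92  1.41  0.74  1.2   1.29]
```

View pics/ov_d.png

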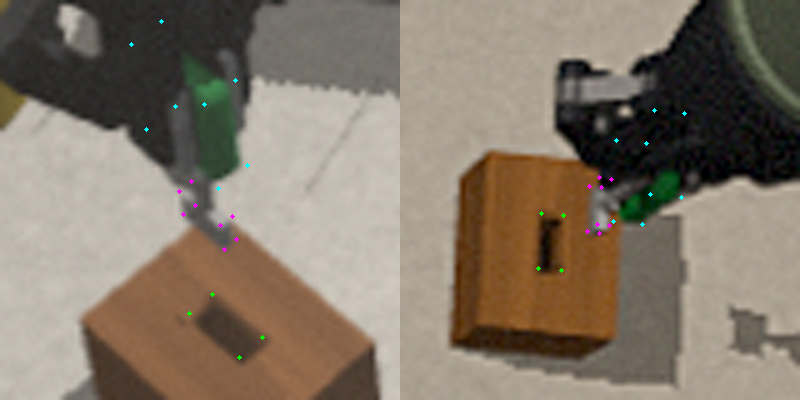

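The slot outline agrees in both views, and the key is where it was when lifted out. Lowering.

Call:
{"api": "move_arm", "payload": {
  "plan": [
    [0,0,0.5,0,0,0],
    [0,0,0.6,0,0,0],
    [0,0,0.5,0,0,0],
    [0,0,0.3,0,0,0],
    [0,0,0,0,0,0]
  ]
}}

```text
clock: 22.1
position: [0.6522, -0.263, 0.0946]
tool_rot: [3.141, -0.002, 3.058]
force: [0.2, -0.3, 0.1]
grip_width: 0.0109
```

Call:
{"api": "move_arm", "payload": {
  "plan": [
    [0,0,0.15,0,0,0],
    [0,0,0.15,0,0,0],
    [0,0,0.2,0,0,0],
    [0,0,0.2,0,0,0]
  ]
}}

```text
clock: 22.5
position: [0.6529, -0.2633, 0.0786]
tool_rot: [-3.141, 0.0, 3.058]
force: [-0.8, 0.4, -2.0]
grip_width: 0.0109
```

Call:
{"api": "move_arm", "payload": {
  "plan": [
    [0,0,0.2,0,0,0],
    [0,0,0.2,0,0,0],
    [0,0,0.2,0,0,0],
    [0,0,0.1,0,0,0],
    [0,0,0,0,0,0]
  ]
}}

```text
clock: 23.0
position: [0.6527, -0.2632, 0.0608]
tool_rot: [3.141, -0.001, 3.058]
force: [-0.4, -0.1, -0.8]
grip_width: 0.0112
```

```bash
python3 - <<'E'
from h import *
go([.653,-.2633,.0575],3.058)
E
```

```text
clk 23.00 p [ 0.6527 -0.2632  0.0608] rpy [ 3.141e+00 -1.000e-03  3.058e+00] F [-0.4 -0.1 -0.8] w 0.0112 q7 1.23
total shift [-0.01 -0.    0.13] turn [ 0.0001 -0.0002  0.    ] rows>= 1.0
```

Call:
{"api": "move_arm", "payload": {
  "plan": [
    [0,0,0.08,0,0,0],
    [0,0,0.04,0,0,0],
    [0,0,0,0,0,0]
  ]
}}

```text
clock: 23.3
position: [0.6528, -0.2632, 0.0582]
tool_rot: [3.142, -0.0, 3.058]
force: [0.7, -0.9, -0.2]
grip_width: 0.011
```

Call:
{"api": "move_arm", "payload": {
  "plan": [
    [0,0,0.03,0,0,0],
    [0,0,0.03,0,0,0],
    [0,0,0,0,0,0]
  ]
}}

```text
clock: 23.6
position: [0.653, -0.2633, 0.0575]
tool_rot: [-3.141, 0.0, 3.058]
force: [-2.5, -0.3, 7.3]
grip_width: 0.0115
```

Collar contact (7 N). Releasing.

Call:
{"api": "move_arm", "payload": {
  "plan": [
    [0,0,0,0,0,0],
    [0,0,0,0,0,0],
    [0,0,0,0,0,0],
    [0,0,0,0,0,0]
  ],
  "claw": 0
}}

```text
clock: 24.0
position: [0.6528, -0.2632, 0.0567]
tool_rot: [3.141, -0.0, 3.058]
force: [-0.4, 0.1, -0.5]
grip_width: 0.0426
```

Call:
{"api": "move_arm", "payload": {
  "plan": [
    [0,0,-0.3,0,0,0],
    [0,0,-0.5,0,0,0],
    [0,0,-0.8,0,0,0],
    [0,0,-1,0,0,0],
    [0,0,-1,0,0,0]
  ]
}}

```text
clock: 24.5
position: [0.6531, -0.2631, 0.1496]
tool_rot: [-3.142, 0.001, 3.058]
force: [1.0, -0.6, 0.3]
grip_width: 0.0431
```

Call:
{"api": "move_arm", "payload": {
  "plan": [
    [0,0,-1,0,0,0],
    [0,0,-0.9,0,0,0],
    [0,0,-0.5,0,0,0],
    [0,0,0,0,0,0],
    [0,0,0,0,0,0]
  ]
}}

```text
clock: 25.0
position: [0.6527, -0.2633, 0.2066]
tool_rot: [-3.141, -0.0, 3.058]
force: [-0.3, -0.8, -0.5]
grip_width: 0.0428
```

```bash
python3 - <<'E'
from h import *
go([.653,-.2633,.0575],3.058)
F={n:viewer.grab_frame(n)[:,:,::-1].copy() for n in I}
for n in F: cv2.imwrite(f"pics/{n}_e.png",F[n])
r=lambda a,w,h:cv2.resize(a,(w,h),interpolation=cv2.INTER_CUBIC)
t,s=F['top'],F['scene']
cv2.imwrite('pics/e1.png',np.vstack([np.hstack([r(t[165:215,465:515],300,300),r(s[385:445,205:265],300,300)]),np.hstack([r(t[200:300,325:425],300,300),r(s[260:360,220:320],300,300)])]))
for n in F:
    d=cv2.absdiff(F[n],cv2.imread(f'pics/{n}0.png')).max(2);cv2.imwrite(f'pics/d_{n}.png',d)
    print(n)
E
```

```text
clk 25.00 p [ 0.6527 -0.2633  0.2066] rpy [-3.141 -0.     3.058] F [-0.3 -0.8 -0.5] w 0.0428 q7 1.32
total shift [-0.02  0.    5.97] turn [-0.0001 -0.0001  0.    ] rows>= 6.0
scene
top
```

View pics/e1.png

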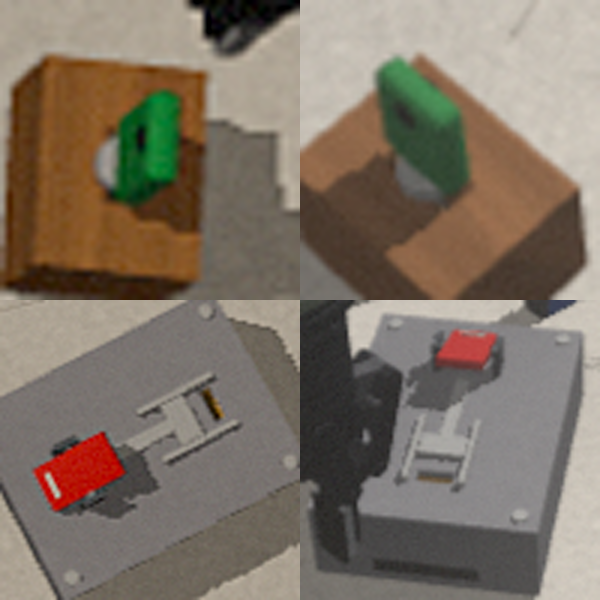

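View pics/d_top.png

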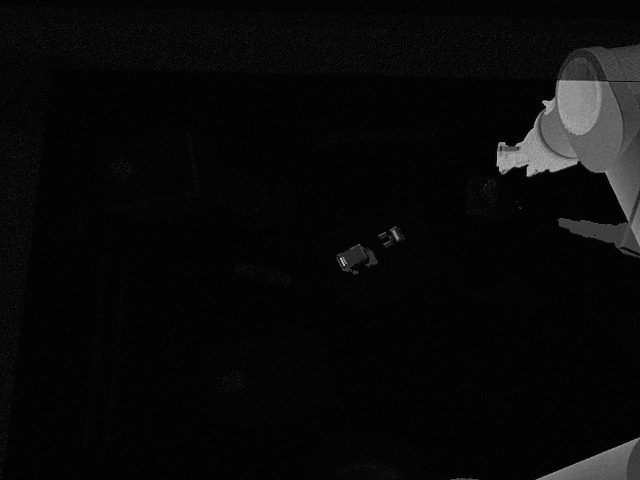

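The key sits upright as at the start, and the difference image shows changes only at the rocker, the shutter and the arm. Handing in.

```bash
python3 -c "
from workcell import workorder
print(workorder.job_done())"
```

```text
the job is handed in; nothing more can be done
None
```

The job is done and handed in at about 25 s of the 72 s allowed; hand-in reports no verdict. I pushed the rocker over on the lock farthest to the robot's right, then inserted the key until its collar seated. I turned the key clockwise to the stop and back home, drew it out freely and set it back in its stand.

**Turning checks:** The moment rose to 1.2 N m at the stop, with the brass tongue showing out of the -y side. It reached -0.94 N m at home, with the tongue gone from view.

**Final pictures:** In both views the key stands upright with its collar on the stand, as at the start. The rocker is over, the keyhole is uncovered, and the gripper hangs clear above the stand. The top-view difference image shows no movement of the bowl, jar, level or pry bar.

**Checks that disagreed slightly:**
- The two cameras' single-view keyhole positions differed by about 3–4 mm. I used the position fitted from the face screws, and the key went in with only about 6 N of side force.
- Right after lifting, the top view hinted that the key was tilted by about 0.06 rad. The scene view did not show this, and it caused no trouble.
- Pushing the key home briefly raised the vertical force to 32 N as the collar seated. I then eased off.

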